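# Switch the cobbler's knob sorter to its other chute

### The job

The seesaw gate of the little sorter leans to one side. Press its raised end down with a fingertip so that it rocks over its pivot and leans fully the other way, then push the round wooden stretcher knob off its resting place, over the low lip, so that it rolls by itself down the feed ramp and over the gate and comes to rest in the tray below the newly opened chute. Touch and push only: do not pick up, lift or carry the knob, and leave the other things on the ledge where they are.

Things in the scene. Friction and masses are not known exactly. Their poses are not given: they have to be found in the camera images.
- sorter: Fixed sheet-metal sorter. Origin on the ledge straight below the gate's pivot; x runs from gate to feed ramp (roughly away from the robot), y left, z up. Pivot axis along x at z = 90 mm. From the sill (see rest_spot) the feed ramp falls from x = 105, z = 130 mm to x = 29, z = 118 mm, 38 mm wide inside, walls 18 mm high, and ends over the middle of the gate.
- gate (a joint): Angle of the seesaw gate about the sorter's x axis, -0.30 to 0.30 rad. Positive: left (+y) end up, knob would roll to the right (-y) chute. Negative: right end up, knob would roll left (+y). Top-heavy: past the middle (0) it tips over by itself and stays against its stop; may start at either stop. About 0.5 N on the raised pad rocks it.
- left_pad (a point): Middle of the top face of the gate's left press pad, a flat steel plate 50 (x) by 40 (y) by 4 mm beside the gate's trough, on the robot's side. Sorter frame, gate level: x = -53, y = 65, z = 110 mm; at z = about 128 mm when up, 90 mm when down. The trough (180 mm long in y, 51 mm wide) has a wall rising 24 mm above the pad.
- right_pad (a point): The same on the gate's right end (gate level: x = -53, y = -65, z = 110 mm in the sorter's frame).
- knob_center (a point): Centre of the round wooden stretcher knob, a loose ball of 34 mm diameter, 16 to 26 g, resting between the two lips of the sill, its centre 17 mm above the sill. Smoothly varnished (friction about 0.3). Pushed about 13 mm towards the gate (sorter -x) it passes the lip and rolls down the ramp by itself.
- rest_spot (a point): Point on top of the level sill under the resting knob (sorter frame x = 130, y = 0, z = 130 mm). Sill from x = 105 to 165 mm, open at its far end, side walls 8 mm high and 38 mm apart inside; two cross lips, 2 mm high, at x = 119.5 and 140.5 mm.
- left_tray (a point): Middle of the inner floor of the left tray (sorter frame x = 0, y = 190, z = 4 mm), 77 (x) by 64 (y) mm inside, walls 48 to 78 mm high. A fixed chute, 58 mm wide with 25 mm walls, falls to it from the gate's left end: from y = 85, z = 74 mm to y = 155, z = 55 mm.
- right_tray (a point): The same on the right side, at y = -190 mm, with its own chute.
- nippers: Steel end nippers, 180 mm long, 60 mm wide, 16 mm high, lying on the ledge to the left of the sorter. Origin at its underside. Not part of the job.
- heel: Black plastic shoe heel, 69 x 60 mm, 28 mm high, on the ledge behind the sorter's left chute. Origin at its underside. Not part of the job.
- bowl: Chipped white enamel bowl of brass studs, 104 mm across, 43 mm high, on the ledge behind the sorter's right chute. Origin at its underside. Not part of the job.
- tin: Flat polish tin, 72 mm across, 24 mm high, on the ledge to the right of the right tray. Origin at its underside. Not part of the job.
- last: Block-shaped wooden shoe last, 140 mm long, 80 mm high, out to the right. Origin at its underside. Not part of the job.
- knob: The same knob as a body; its origin turns with it as it rolls, so use the centre point instead.

How it is judged:
On the way, in this order (a step that is already met when the one before it is completed fails the run):
1. the gate is rocked over to its other side while the knob still waits on the sill (distance of left_pad from where it was at the start of the episode above 0.03 m and (value of joint gate above 0.25 rad or value of joint gate below -0.25 rad) and distance between knob_center and rest_spot below 0.03 m), for 0.2 s.
2. the knob has rolled down to the level of the trays (z of knob_center in the frame of sorter below 0.045 m), for 0.1 s.
At the end, for the whole second after the job is handed in: The gate leans to the side opposite to its start, at least 0.25 rad from level, and the knob lies in the tray on the gate's low side (within the tray's walls, its centre less than 45 mm above the ledge), nearly still (below 50 mm/s) (distance of left_pad from where it was at the start of the episode above 0.03 m and (value of joint gate above 0.25 rad or value of joint gate below -0.25 rad) and ((y of knob_center in the frame of sorter between 0.155 and 0.225 m and x of knob_center in the frame of sorter between -0.04 and 0.04 m and z of knob_center in the frame of sorter below 0.045 m and value of joint gate below -0.25 rad) or (y of knob_center in the frame of sorter between -0.225 and -0.155 m and x of knob_center in the frame of sorter between -0.04 and 0.04 m and z of knob_center in the frame of sorter below 0.045 m and value of joint gate above 0.25 rad)) and linear speed of knob below 0.05 m/s); the robot touches nothing.
It fails at once if the knob is lifted (its centre more than 30 mm above where it rested) (z of knob_center in the frame of rest_spot above 0.047 m).
It fails at once if the fingers carry the knob: they touch it more than 60 mm from its resting place (distance between knob_center and rest_spot above 0.065 m and contact force between the fingers and knob above 0.2 N).
It fails at once if one of the other things on the ledge is moved more than 25 mm (distance of any of nippers, heel, bowl, tin, last from where it was at the start of the episode above 0.025 m).
It also fails if it takes over 43 s, if anything falls off the work surface, if the arm or the gripper's body presses on something with over 40 N, if the wrist force passes 120 N, or if a joint passes its speed limit or range.

### The arm

A 7-joint arm with a two-finger parallel gripper is mounted at the origin on the work surface. World frame = base frame: x ahead of the robot, y to its left, z up, the work surface at z = 0. Lengths are in m, angles in rad, forces in N, time in s.
With the tool pointing down it reaches from about 0.375 to 0.925 m from the base axis. Payload 3.1 kg.
Tool frame: the origin (TCP) lies between the finger pads; the fingertips stand 19 mm ahead of it and the grasp point (between the pads) is the TCP; z points along the fingers, y is the line along which they close (so a half turn about z gives the same grasp; the last joint's range is limited). The gripper opens to 85 mm and grips with 20 to 120 N. Pads are 22 mm wide; open, the fingers measure 114 mm over their backs; the gripper's body (76 mm by 85 mm) begins 54 mm behind the grasp point. The pads swing forward as they close: fully open they stand 13 mm farther back than shut.
Start: joints at [-1.28, 0.383, 0.044, 1.598, -0.018, 1.161, -0.05], TCP at [0.246, 0.601, 0.211] pointing down, gripper open.
Joint ranges: [-2.61, 2.61], [-0.41, 2.15], [-1.48, 1.57], [0, 2.5], [-1.57, 4.71], [0.05, 1.97], [-2.85, 2.85]. Speed limits (rad/s): [2.79, 2.79, 3.14, 3.14, 3.14, 3.14, 3.14].

### API

Orientations are given as a unit quaternion [x, y, z, w].
In Python, from bench import move_ptp, movel, move_j, move_gripper, pause, inverse_kinematics, read_camera, camera_params, MotionError, sign_off, look_for, tip_of, read_time_s, read_qpos, read_joint_vel, read_effort, read_eef_pos, read_tcp_rot, read_ft_force, read_ft_torque, read_finger_gap, read_grasp_force gives the robot as it stands. Calls block until the motion is done:
- move_ptp(position, orientation): joint-space move of the TCP to a pose.
- movel(position, orientation=None, speed=0.15): straight line of the TCP; orientation=None keeps the orientation; speed is the mean speed in m/s.
- move_j(angles): joint-space move.
- move_gripper(opening, effort=None): finger opening in m; effort is the grip in N (None keeps the last); returns when the fingers have stopped.
- pause(seconds).
- inverse_kinematics(position, orientation): joint angles nearest the present ones, or None.
- read_camera(name): name is "scene" or "side" or "wrist"; returns the picture (384x512x3 uint8, red, green, blue); there is no depth.
- camera_params(name): a dict with "K" (3x3 intrinsics, pixels), "dist_coeffs" ([k1, k2, p1, p2, k3] as OpenCV has them; the pictures are not rectified), "camera_from_world" (4x4, takes a point from world to camera coordinates). Camera axes: x right, y down, z forward; pixel columns grow to the right and rows downward; lengths in m; the calibration is good to about 2 mm. A picture is of the moment at which its call begins: read the wrist's pose just before it. camera_params takes no time and is no camera call; for the wrist camera it gives the pose at the moment of the call.
A pose or a line that the arm cannot do raises MotionError and nothing moves.
- sign_off(): hands the job in; it is judged then, once.
Trained networks look in the newest picture that a camera, given by its name, has taken for a name from the list of things; names that differ only in an ending like _2 or _b are one class to them, and where a whole thing is asked for, a point or a joint stands for the part that bears it (a point fixed in the world has none). Each returns a list of dicts, best first, with "confidence" (0 to 1); they miss things now and then, are a little off and sometimes report something else, mostly with a low value. They report only what shows in the picture. A call takes as long as a camera call.
- look_for(camera, name): "at" ([column, row] in pixels, amid what is visible of it).
- tip_of(camera, name): "at" ([column, row] in pixels: a listed point, or the origin of a listed thing).
Readings, each from a call of its own:
- read_time_s(): time.
- read_qpos(): joint angles.
- read_joint_vel(): joint speeds.
- read_effort(): joint torques, N m.
- read_eef_pos(): TCP position.
- read_tcp_rot(): TCP orientation.
- read_ft_force(): force on the tool from outside, world axes, zero at the start.
- read_ft_torque(): the same for the moment, N m.
- read_finger_gap(): finger opening in m.
- read_grasp_force(): force on a finger pad.
Only numpy, scipy, OpenCV 4.12 (cv2) and the standard library are available. Lean on these libraries where they do the work, as an engineer would, in place of code of your own. Each camera call takes 0.05 s, during which the arm holds its last target. There are 200 camera calls.

## Working session

There is one attempt and no reset: what is moved stays moved. The work goes in short steps, each a Python script; the robot and the scene stay as the last script left them, time stands still between calls to the robot, and variables do not carry over. Pictures are saved under pics/ and viewed, at most 12 in all, crops included, and the job is handed in when it is done.

```bash
mkdir -p pics; ls; python3 - <<'E'
from bench import *
import cv2,numpy as np
print(read_time_s())
ims=[]
for c in ["scene","side"]:
    im=read_camera(c); cv2.imwrite(f"pics/{c}0.png",im[:,:,::-1])
    p=camera_params(c); print(c,p["K"],p["dist_coeffs"],np.round(p["camera_from_world"],4).tolist())
    for n in ["left_pad","right_pad","knob_center","rest_spot","left_tray","right_tray","sorter"]:
        print(n,[(np.round(d["at"],1).tolist(),round(d["confidence"],2)) for d in tip_of(c,n)[:2]])
print(read_time_s(), read_tcp_rot())
E
```

```text
pics
0.0
scene [[414.84171789   0.         255.56959578]
 [  0.         414.84171789 185.78678754]
 [  0.           0.           1.        ]] [-0.07028736  0.          0.          0.          0.        ] [[0.4829, 0.8756, 0.0117, -0.2036], [0.699, -0.3774, -0.6074, -0.3543], [-0.5274, 0.3015, -0.7943, 1.5628], [0.0, 0.0, 0.0, 1.0]]
left_pad [([307.3, 197.5], 0.69), ([268.7, 152.1], 0.62)]
right_pad [([229.0, 153.5], 0.72), ([101.8, 270.6], 0.31)]
knob_center [([269.7, 191.3], 0.55)]
rest_spot [([269.8, 198.8], 0.96), ([101.2, 272.6], 0.47)]
left_tray [([307.5, 171.1], 0.93), ([271.4, 194.0], 0.16)]
right_tray [([192.9, 206.0], 0.63)]
sorter [([252.1, 188.8], 0.68)]
side [[432.82861192   0.         251.30660648]
 [  0.         432.82861192 190.69920859]
 [  0.           0.           1.        ]] [-0.07368295  0.          0.          0.          0.        ] [[0.9835, -0.1808, 0.0103, -0.5812], [-0.1239, -0.713, -0.6901, 0.1058], [0.1321, 0.6774, -0.7236, 1.2066], [0.0, 0.0, 0.0, 1.0]]
left_pad [([201.0, 180.0], 0.76)]
right_pad [([194.0, 203.6], 0.9)]
knob_center [([264.1, 181.4], 0.66)]
rest_spot [([266.9, 186.7], 0.78), ([263.0, 182.6], 0.22)]
left_tray [([221.2, 169.8], 0.7)]
right_tray [([216.4, 274.5], 0.98), ([266.0, 184.6], 0.75)]
sorter [([219.4, 221.1], 0.58)]
0.8 [ 1.93138161e-01  9.81171569e-01  4.47024870e-05 -1.01867253e-05]
```

View pics/scene0.png

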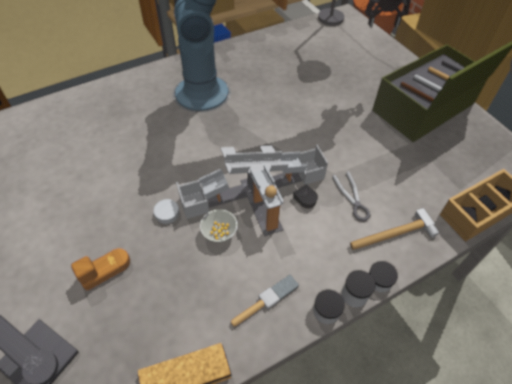

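View pics/side0.png

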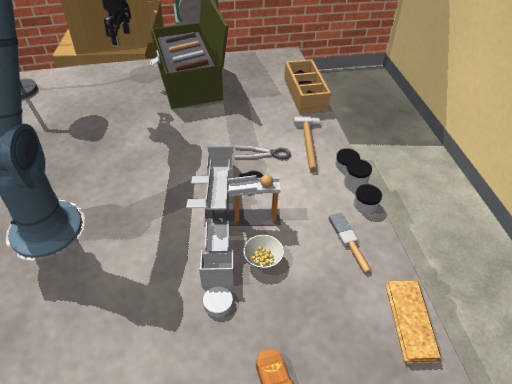

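```bash
cat > h.py <<'E'
from bench import *
import cv2,numpy as np
from scipy.optimize import least_squares
def proj(c,P):
    p=camera_params(c) if isinstance(c,str) else c
    T=np.array(p["camera_from_world"])
    return cv2.projectPoints(np.array(P,float).reshape(-1,1,3),cv2.Rodrigues(T[:3,:3])[0],T[:3,3],np.array(p["K"]),np.array(p["dist_coeffs"]))[0].reshape(-1,2)
def pad(s,th):
    y=.065*s;return [-.053,y*np.cos(th)-.02*np.sin(th),.09+y*np.sin(th)+.02*np.cos(th)]
def pts(th): return {"left_pad":pad(1,th),"right_pad":pad(-1,th),"knob_center":[.13,0,.147],"rest_spot":[.13,0,.13],"left_tray":[0,.19,.004],"right_tray":[0,-.19,.004],"sorter":[0,0,0]}
def w(pose,P):
    x,y,a=pose;P=np.atleast_2d(P);c,s=np.cos(a),np.sin(a)
    return np.c_[x+c*P[:,0]-s*P[:,1],y+s*P[:,0]+c*P[:,1],P[:,2]]
def fit(obs,th,x0,z=0):  # obs: list (camparams,name,uv)
    d=pts(th)
    f=lambda q:np.concatenate([(proj(c,w(q,d[n]))[0]-uv) for c,n,uv in obs])
    return least_squares(f,x0,loss="soft_l1",f_scale=1.5)
E
python3 - <<'E'
from h import *
S=camera_params("scene");D=camera_params("side")
obs=[(S,"left_pad",[268.7,152.1]),(S,"right_pad",[229,153.5]),(S,"knob_center",[269.7,191.3]),(S,"rest_spot",[269.8,198.8]),(S,"left_tray",[307.5,171.1]),(S,"right_tray",[192.9,206]),(S,"sorter",[252.1,188.8]),
(D,"left_pad",[201,180]),(D,"right_pad",[194,203.6]),(D,"knob_center",[264.1,181.4]),(D,"rest_spot",[266.9,186.7]),(D,"left_tray",[221.2,169.8]),(D,"right_tray",[216.4,274.5]),(D,"sorter",[219.4,221.1])]
for th in (.3,-.3):
    r=fit(obs,th,[.5,0,0]);print(th,r.x,r.cost);print(np.round(r.fun.reshape(-1,2),1).tolist())
    print(w(r.x,[pad(1,th),pad(-1,th),[.13,0,.147],[0,.19,0],[0,-.19,0]]).round(3).tolist())
for c in("scene","side"):
    im=read_camera(c)
    a=im[120:240,170:340] if c=="scene" else im[130:300,170:300]
    cv2.imwrite(f"pics/{c}z.png",cv2.resize(a,None,fx=3.5,fy=3.5,interpolation=cv2.INTER_CUBIC)[:,:,::-1])
E
```

```text
0.3 [ 0.49014805 -0.04682805 -0.1693778 ] 73.79041979757154
[[-3.3, -8.8], [-3.1, 8.4], [-0.4, -0.0], [-0.7, -3.7], [1.7, 0.7], [0.5, -3.0], [0.9, -1.1], [-1.9, -7.8], [2.9, 12.3], [2.8, 0.4], [-0.3, -0.3], [0.7, 1.4], [0.5, -0.6], [0.3, -3.0]]
[[0.447, 0.017, 0.128], [0.426, -0.105, 0.09], [0.618, -0.069, 0.147], [0.522, 0.14, 0.0], [0.458, -0.234, 0.0]]
-0.3 [ 0.4901704  -0.04886325 -0.15662992] 17.042713953081172
[[-0.9, -0.9], [-0.6, -0.7], [-0.4, 0.1], [-0.8, -3.6], [0.8, 0.4], [0.1, -2.1], [0.4, -0.8], [-0.8, -0.2], [2.3, -0.1], [2.9, 0.5], [-0.1, -0.2], [0.0, 1.8], [1.5, 0.1], [0.4, -2.5]]
[[0.448, 0.027, 0.09], [0.429, -0.096, 0.128], [0.619, -0.069, 0.147], [0.52, 0.139, 0.0], [0.461, -0.237, 0.0]]
```

View pics/sidez.png

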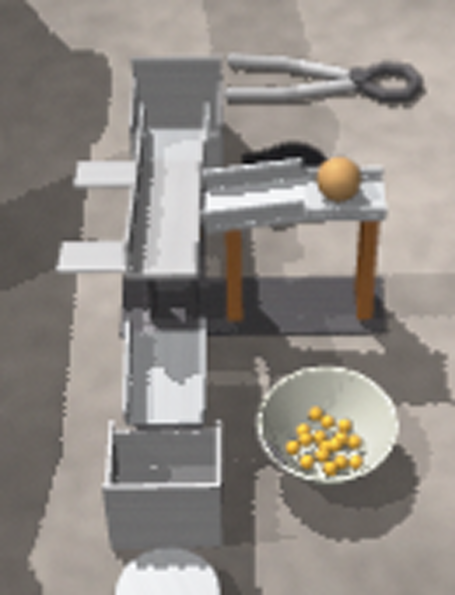

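View pics/scenez.png

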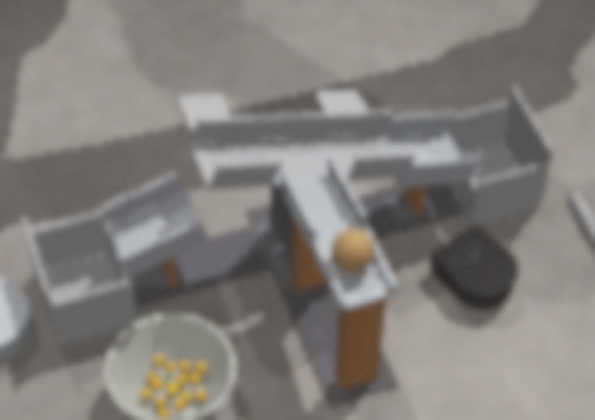

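The gate is at −0.3 rad. The right end is up: in the side crop the right pad is near (85,255), and the −0.3 fit is clearly better. The knob is on the sill at crop (338,178). I'll press the right pad, after one check with the wrist camera from close by.

```bash
cat >> h.py <<'E'
def quat(yaw): # tool down, tool y along sorter y
    f=np.pi/2+yaw/2; return [np.cos(f),np.sin(f),0,0]
E
python3 - <<'E'
from h import *
pose=[.4902,-.0489,-.1566]
move_gripper(0.0)
q=quat(pose[2])
P=w(pose,[-.057,-.060,.25])[0]
move_ptp(P,q)
print(read_time_s(),read_eef_pos(),read_finger_gap())
W=camera_params("wrist");im=read_camera("wrist");cv2.imwrite("pics/w1.png",im[:,:,::-1])
d=pts(-.3)
for n in d: print(n,proj(W,w(pose,d[n]))[0].round(1),[(np.round(k["at"],1).tolist(),round(k["confidence"],2)) for k in tip_of("wrist",n)[:2]])
E
```

```text
4.2333 [ 0.42504502 -0.09839843  0.25020339] -0.00031504710103925356
left_pad [355.  178.1] [([357.6, 179.9], 0.86), ([123.2, 197.1], 0.4)]
right_pad [256.4 186.9] [([256.2, 185.5], 0.89), ([439.0, 263.9], 0.38)]
knob_center [300. 329.] []
rest_spot [297.9 318.8] []
left_tray [406.9 196.1] [([406.6, 195.4], 0.65)]
right_tray [173.2 195.8] []
sorter [289.7 195.2] [([290.8, 196.5], 0.6)]
```

View pics/w1.png

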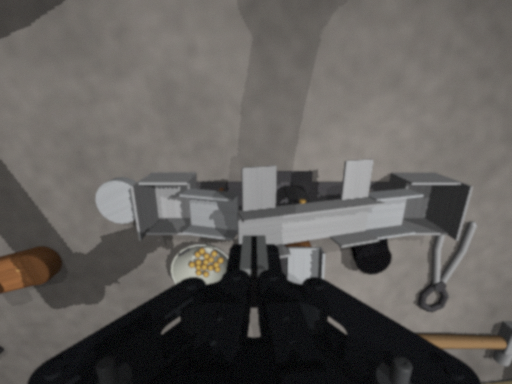

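The wrist picture shows the right pad at (258,187) and the left pad at (357,180). Both match the predicted pixels within about 2 px, so I'll press now.

```bash
python3 - <<'E'
from h import *
pose=[.4902,-.0489,-.1566]; q=quat(pose[2])
p=lambda z:w(pose,[-.057,-.064,z])[0]
movel(p(.155),q)
for z in (.145,.135,.125,.117):
    movel(p(z),speed=.04); print(z,read_ft_force().round(2))
pause(.3)
movel(p(.24)); 
print(read_time_s())
W=camera_params("wrist");im=read_camera("wrist");cv2.imwrite("pics/w2.png",im[:,:,::-1])
for n in("left_pad","right_pad"):
    print(n,[proj(W,w(pose,pts(t)[n]))[0].round(1).tolist() for t in(.3,-.3)],[(np.round(k["at"],1).tolist(),round(k["confidence"],2)) for k in tip_of("wrist",n)[:2]])
im=read_camera("side")
for n in("left_pad","right_pad","knob_center"):
    print(n,[proj("side",w(pose,pts(t)[n]))[0].round(1).tolist() for t in(.3,-.3)],[(np.round(k["at"],1).tolist(),round(k["confidence"],2)) for k in tip_of("side",n)[:2]])
E
```

```text
0.145 [ 0.17  0.38 -1.44]
0.135 [ 0.22 -0.21 -0.34]
0.125 [-0.78 -0.69  0.12]
0.117 [ 0.91  0.78 -0.57]
8.2333
left_pad [[365.2, 191.1], [362.3, 181.5]] [([366.3, 180.0], 0.66)]
right_pad [[250.6, 181.5], [261.2, 191.1]] [([262.4, 193.3], 0.58)]
left_pad [[198.9, 172.9], [200.2, 179.8]] [([199.9, 180.2], 0.75)]
right_pad [[197.3, 216.7], [196.4, 203.5]] [([192.3, 202.1], 0.9)]
knob_center [[267.0, 181.9], [267.0, 181.9]] [([264.3, 179.5], 0.54)]
```

View pics/w2.png

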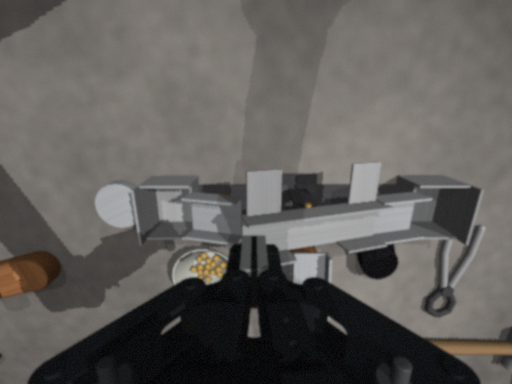

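The gate has not rocked: the pads are still at (262,193) and (366,180). I'll press again and look while the finger is down.

```bash
python3 - <<'E'
from h import *
pose=[.4902,-.0489,-.1566]; q=quat(pose[2])
p=lambda z:w(pose,[-.057,-.064,z])[0]
W=camera_params("wrist")
T=p(.24);print("tip px",proj(W,[T-[0,0,.019],T-[0,0,.006],T]).round(1).tolist())
movel(p(.15),q); 
movel(p(.117),speed=.04); print(read_eef_pos(),read_finger_gap(),read_ft_force().round(2))
a=read_camera("side")[150:250,150:280]; b=read_camera("wrist")[120:300,130:420]
cv2.imwrite("pics/c3.png",np.vstack([cv2.resize(a,(460,354)),cv2.resize(b,(460,240))])[:,:,::-1])
E
```

```text
tip px [[254.1, 222.8], [254.2, 230.6], [254.2, 234.5]]
[ 0.42411805 -0.10334794  0.11712953] -7.328493926291273e-05 [-0.55 -0.36 -0.03]
```

View pics/c3.png

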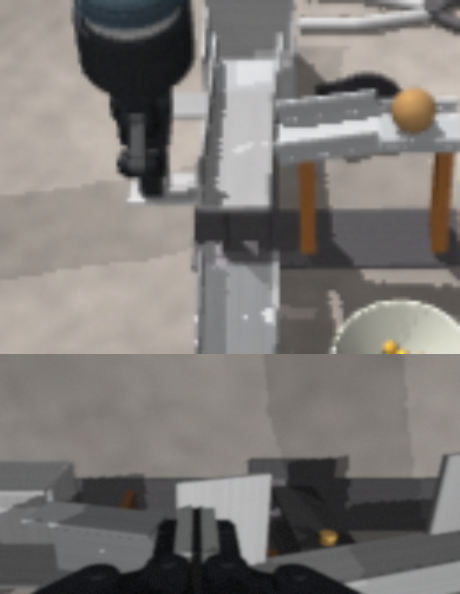

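The finger stands over the pad's corner in the crop, around (197,510), but the pad is still up. I'll check the geometry by projecting the pad's corners and the finger.

```bash
python3 - <<'E'
from h import *
pose=[.4902,-.0489,-.1566]
T=read_eef_pos();W=camera_params("wrist");C=np.array(W["camera_from_world"]);print("cam",-C[:3,:3].T@C[:3,3],"fwd",C[2,:3])
def corners(th):
    o=[]
    for dx in(-.025,.025):
        for dy in(-.02,.02):
            y=-.065+dy;o.append([-.053+dx,y*np.cos(th)-.02*np.sin(th),.09+y*np.sin(th)+.02*np.cos(th)])
    return w(pose,o)
for th in(-.3,-.2,-.1,0):
    for c in("wrist","side"): print(th,c,proj(c,corners(th)).round(0).tolist())
R=lambda dx,dy,h:w([T[0],T[1],pose[2]],[dx,dy,T[2]-h])[0]
for h in(0,.019):
    P=[R(dx,dy,h) for dx in(-.011,.011) for dy in(-.0145,.0145)]
    for c in("wrist","side"): print("finger",h,c,proj(c,P).round(0).tolist())
for c,s in(("wrist",(slice(170,300),slice(200,340))),("side",(slice(165,245),slice(165,251)))):
    im=read_camera(c)[s]; cv2.imwrite(f"pics/d_{c}.png",cv2.resize(im,None,fx=4,fy=4,interpolation=cv2.INTER_CUBIC)[:,:,::-1])
A,B=cv2.imread("pics/d_wrist.png"),cv2.imread("pics/d_side.png")
o=np.zeros((600,800,3),np.uint8);A=cv2.resize(A,(440,409));B=cv2.resize(B,(344,320));o[:409,:440]=A;o[:320,450:794]=B;cv2.imwrite("pics/d.png",o)
E
```

```text
cam [ 0.34275238 -0.09082594  0.2794461 ] fwd [ 0.31648971 -0.04907658 -0.94732558]
-0.3 wrist [[235.0, 214.0], [296.0, 207.0], [237.0, 285.0], [293.0, 274.0]]
-0.3 side [[186.0, 208.0], [187.0, 200.0], [206.0, 207.0], [207.0, 199.0]]
-0.2 wrist [[229.0, 210.0], [291.0, 205.0], [231.0, 278.0], [288.0, 271.0]]
-0.2 side [[186.0, 211.0], [187.0, 201.0], [206.0, 211.0], [207.0, 201.0]]
-0.1 wrist [[225.0, 205.0], [286.0, 203.0], [228.0, 271.0], [283.0, 268.0]]
-0.1 side [[186.0, 214.0], [188.0, 203.0], [206.0, 214.0], [207.0, 203.0]]
0 wrist [[223.0, 201.0], [282.0, 201.0], [226.0, 264.0], [280.0, 264.0]]
0 side [[186.0, 217.0], [188.0, 205.0], [206.0, 217.0], [207.0, 205.0]]
finger 0 wrist [[232.0, 219.0], [276.0, 219.0], [233.0, 248.0], [275.0, 248.0]]
finger 0 side [[190.0, 213.0], [191.0, 204.0], [199.0, 213.0], [200.0, 204.0]]
finger 0.019 wrist [[234.0, 208.0], [274.0, 208.0], [235.0, 235.0], [273.0, 235.0]]
finger 0.019 side [[191.0, 218.0], [192.0, 209.0], [200.0, 218.0], [200.0, 209.0]]
```

View pics/d.png

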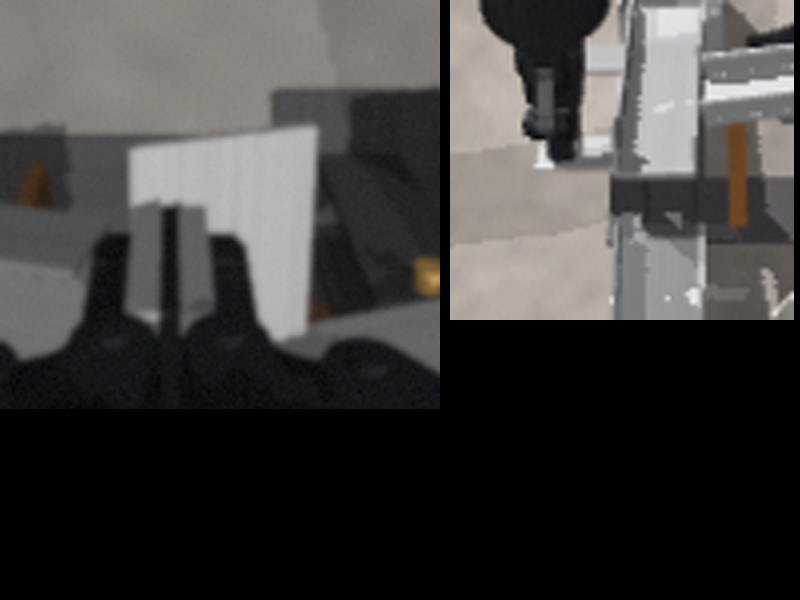

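Wrist crop: the pad's corners, (130,148) and (318,127), are still at the −0.3 pose. In both views the fingertip ends near the TCP height rather than 19 mm ahead of it, so it never touched. I'll move slightly outboard and go deeper in steps.

```bash
python3 - <<'E'
from h import *
pose=[.4902,-.0489,-.1566]; q=quat(pose[2])
p=lambda z:w(pose,[-.064,-.062,z])[0]
movel(p(.117),q,speed=.08)
for z in (.112,.107,.102,.097,.092,.087,.082):
    movel(p(z),speed=.04); pause(.1); F=read_ft_force()
    read_camera("wrist");r=tip_of("wrist","left_pad")[:1]
    u=[proj("wrist",w(pose,pts(t)["left_pad"]))[0] for t in(.3,-.3)]
    print(z,F.round(2),[np.round(k["at"]).tolist() for k in r],np.round(u).tolist())
    if abs(F).max()>6: break
    if r and np.linalg.norm(r[0]["at"]-u[0])<6: break
print(read_time_s())
im=read_camera("wrist");im2=read_camera("side")[150:250,150:283]
o=np.vstack([im[100:300,110:470],cv2.resize(im2,(360,271))]);cv2.imwrite("pics/e.png",cv2.resize(o,None,fx=1.2,fy=1.2)[:,:,::-1])
E
```

```text
0.112 [-0.78  0.08 -0.22] [[429.0, 233.0]] [[441.0, 261.0], [423.0, 233.0]]
0.107 [0.83 0.81 0.28] [[436.0, 240.0]] [[446.0, 266.0], [427.0, 237.0]]
0.102 [-0.54  0.98  0.98] [[445.0, 245.0]] [[452.0, 270.0], [431.0, 240.0]]
0.097 [-0.44  0.16 -0.46] [[456.0, 261.0]] [[458.0, 276.0], [435.0, 243.0]]
0.092 [-0.12 -0.28 -0.4 ] [[469.0, 284.0]] [[465.0, 281.0], [440.0, 246.0]]
13.1333
```

View pics/e.png

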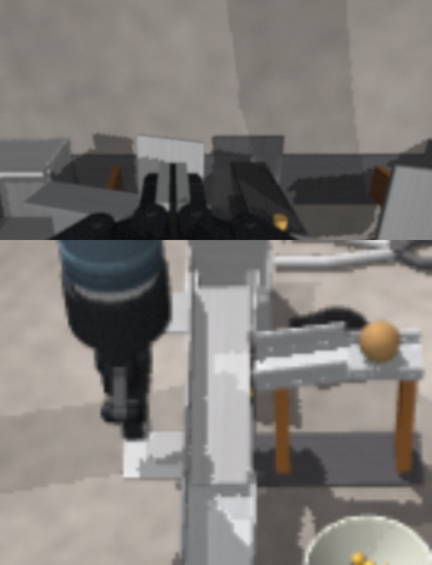

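The gate has flipped: the right pad is now low, at (150,455) in the lower crop, and the knob is still on the sill at (380,340). The effective fingertip height is about TCP + 13 mm. Next I'll go behind the knob.

```bash
python3 - <<'E'
from h import *
pose=[.4902,-.0475,-.1566]; q=quat(pose[2])
movel(w(pose,[-.066,-.062,.22])[0],q)
movel(w(pose,[.188,0,.22])[0],q,speed=.2)
movel(w(pose,[.188,0,.150])[0],q)
print(read_time_s(),read_ft_force().round(2))
W=camera_params("wrist");a=read_camera("wrist")
d=pts(.3)
for n in("knob_center","rest_spot","left_pad","right_pad"):print(n,proj(W,w(pose,d[n]))[0].round(1),[(np.round(k["at"],1).tolist(),round(k["confidence"],2)) for k in tip_of("wrist",n)[:2]])
print([np.round(k["at"],1).tolist() for k in look_for("wrist","knob")[:1]])
b=read_camera("side")
T=read_eef_pos()
print("finger",proj("side",[T+[0,0,.013],T-[0,0,.019]]).round(1).tolist(),proj(W,[T+[0,0,.013],T-[0,0,.019]]).round(1).tolist())
for n in("knob_center","right_pad"):print(n,proj("side",w(pose,d[n]))[0].round(1),[np.round(k["at"],1).tolist() for k in tip_of("side",n)[:1]])
o=np.vstack([a[80:330,80:480],cv2.resize(b[120:240,180:340],(400,300))]);cv2.imwrite("pics/f.png",o[:,:,::-1])
E
```

```text
16.3083 [ 0.51 -0.57  0.33]
knob_center [254.4 146.7] [([256.0, 149.3], 0.95)]
rest_spot [254.3 143. ] []
left_pad [ 375.9 -257.7] []
right_pad [ 140.9 -174.3] []
[[260.9, 147.0]]
finger [[289.6, 176.8], [288.7, 185.4]] [[254.3, 243.9], [254.1, 222.7]]
knob_center [266.9 181.6] [[264.0, 179.4]]
right_pad [197.2 216.3] [[192.3, 212.1]]
```

View pics/f.png

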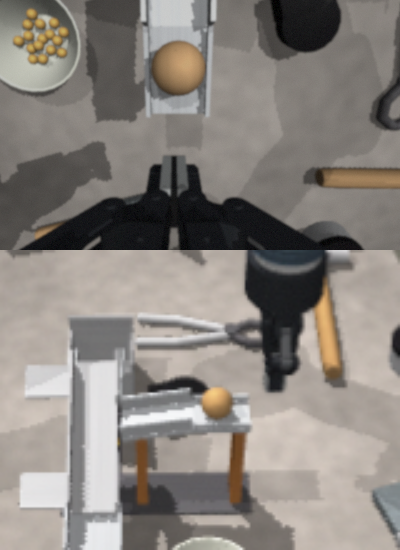

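The knob is at wrist crop (178,68) and the finger at x≈174, so the finger is about 2.5 mm too far right. The side view confirms the tip at TCP + 13 mm (pixel 289.6,176). I'll lower and push.

```bash
python3 - <<'E'
from h import *
pose=[.4902,-.0475,-.1566]; q=quat(pose[2])
g=lambda x:w(pose,[x,.0025,.128])[0]
movel(g(.188),q,speed=.08); movel(g(.165),speed=.08)
x=.165
k0=None
while x>.134:
    x-=.004; movel(g(x),speed=.03); read_camera("side"); k=tip_of("side","knob_center")[:1]
    at=np.array(k[0]["at"]) if k else None
    print(round(x,3),at,read_ft_force().round(1))
    if at is not None and abs(at[0]-264)>18: break
movel(g(.19),speed=.15); pause(1.5)
print(read_time_s())
b=read_camera("side");print([(np.round(k["at"],1).tolist(),k["confidence"]) for k in tip_of("side","knob_center")[:2]],proj("side",w(pose,[0,-.19,.021])).round(1))
a=read_camera("scene");print([(np.round(k["at"],1).tolist(),k["confidence"]) for k in tip_of("scene","knob_center")[:2]],proj("scene",w(pose,[0,-.19,.021])).round(1))
cv2.imwrite("pics/g.png",np.hstack([cv2.resize(b[130:300,170:310],(420,510)),cv2.resize(a[120:245,160:255],(380,500)) if 0 else cv2.resize(a[120:248,160:255],(379,510))])[:,:,::-1])
E
```

```text
0.161 [263.9 182.6] [ 1.3  0.1 -0.2]
0.157 [266.4 179.4] [-0.7 -0.7  0.2]
0.153 [262.4 181. ] [-0.1  0.2 -0.3]
0.149 [254.5 180.3] [ 0.1 -0.8  0.7]
0.145 [212.4 189. ] [-0.3  0.4 -0.3]
21.4833
[([215.2, 274.9], 0.41), ([262.3, 257.6], 0.16)] [[217.6 270.4]]
[([186.5, 199.0], 0.46)] [[192.8 200.5]]
```

View pics/g.png

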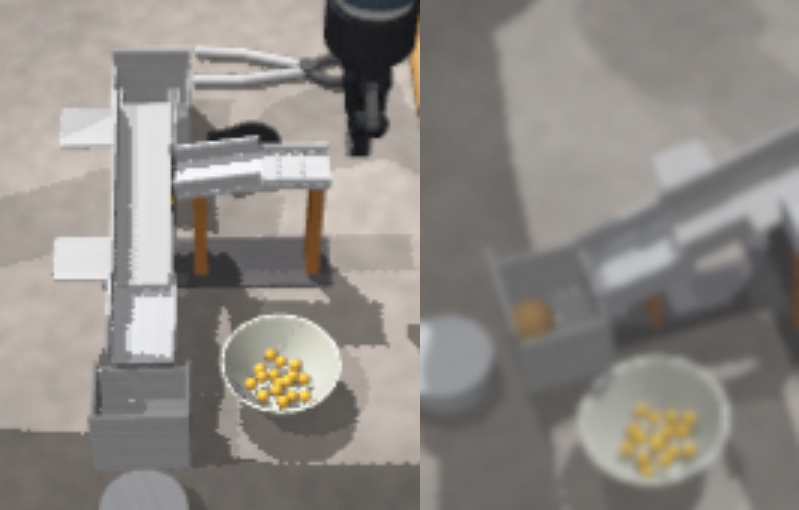

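The knob lies in the right tray at crop (533,318), the gate still leans right, and the arm is clear. I'll lift, wait for the knob to settle and hand in.

```bash
python3 - <<'E'
from h import *
movel(read_eef_pos()+[0,0,.08]); 
for _ in range(2):
    pause(1.5); read_camera("scene"); print([np.round(k["at"],1).tolist() for k in look_for("scene","knob")[:1]])
print(read_time_s()); print(sign_off())
E
```

```text
[]
[]
25.5667
the job is handed in; nothing more can be done
None
```

The gate was rocked from its left lean to its right lean, and the knob rolled into the right tray, where the last picture showed it. I handed the job in at about 26 s; the final check for stillness found no knob, so that it had stopped moving is not confirmed.

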